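# Clear the way and touch open the tall cupboard

### The arm

A 6-joint arm with a two-finger parallel gripper is mounted at the origin on a cart in front of the work surface, level with it; the furniture and walls round the work are solid. World frame = base frame: x ahead of the robot, y to its left, z up, the work surface at z = 0. Lengths are in m, angles in rad, forces in N, time in s.
With the tool pointing down it reaches from about 0.275 to 0.825 m from the base axis. Payload 4.9 kg.
Tool frame: the origin (TCP) lies midway between the tips of the shut fingers; the grasp point (between the pads) lies 19 mm behind it (bot.grip_depth is the distance from the TCP to the grasp point, in m); z points along the fingers, y is the line along which they close (so a half turn about z gives the same grasp; the last joint's range is limited). The gripper opens to 85 mm and grips with 20 to 120 N. Pads are 22 mm wide; open, the fingers measure 114 mm over their backs; the gripper's body (76 mm by 85 mm) begins 54 mm behind the grasp point. The pads swing forward as they close: fully open they stand 13 mm farther back than shut.
Start: joints at [-1.238, 0.326, -0.193, 1.052, 0, 1.437], TCP at [0.248, -0.491, 0.209] pointing down, gripper open.
Joint ranges: [-2.65, 2.65], [-0.97, 1.79], [-1.3, 1.35], [-1.93, 2.1], [-1.47, 1.37], [-3.14, 3.14]. Speed limits (rad/s): [2.57, 2.57, 3.14, 3.14, 3.14, 3.14].

### API

Orientations are given as a unit quaternion [w, x, y, z].
In Python, from cell import bot gives the robot as it stands. Calls block until the motion is done:
- bot.move_pose(position, orientation): joint-space move of the TCP to a pose.
- bot.move_linear(position, speed=0.15, rotation=None, until_force=None): straight line of the TCP; rotation=None keeps the orientation; speed is the mean speed in m/s. With until_force (N) it stops when the force on the tool has changed by that much, and returns True; else False.
- bot.goto_joints(angles): joint-space move.
- bot.set_gripper(opening, grasp_force=None): opening from 0.0 (shut) to 1.0 (fully open); grasp_force is the grip in N (None keeps the last); returns when the fingers have stopped.
- bot.wait(seconds).
- bot.solve_ik(position, orientation): joint angles nearest the present ones, or None.
- bot.camera(name): name is "scene" or "side" or "wrist"; returns the picture (480x640x3 uint8, red, green, blue); there is no depth.
- bot.calibration(name): a dict with "mtx" (3x3 intrinsics, pixels), "extrinsics" (4x4, takes a point from world to camera coordinates); the wrist camera has in their place "hand_eye" (4x4, takes a point from camera to tool coordinates, whose origin is the TCP and whose axes are the flange's). Camera axes: x right, y down, z forward; pixel columns grow to the right and rows downward; lengths in m; the calibration is good to about 2 mm. A picture is of the moment at which its call begins: read the wrist's pose just before it. calibration takes no time and is no camera call.
A pose or a line that the arm cannot do raises bot.PlanningError and nothing moves.
- bot.close_job(): hands the job in; it is judged then, once.
Trained networks look in the newest picture that a camera, given by its name, has taken for a name from the list of things; names that differ only in an ending like _2 or _b are one class to them, and where a whole thing is asked for, a point or a joint stands for the part that bears it (a point fixed in the world has none). Each returns a list of dicts, best first, with "confidence" (0 to 1); they miss things now and then, are a little off and sometimes report something else, mostly with a low value. They report only what shows in the picture. A call takes as long as a camera call. They do not tell look-alikes from the thing itself.
- bot.search_frame(camera, thing): "bbox" ([left, top, width, height] in pixels, round what is visible of it).
Readings, each from a call of its own:
- bot.read_clock(): time.
- bot.read_joint_positions(): joint angles.
- bot.read_joint_vel(): joint speeds.
- bot.read_joint_efforts(): joint torques, N m.
- bot.read_position(): TCP position.
- bot.read_tool_rot(): TCP orientation.
- bot.read_ft_force(): force on the tool from outside, world axes, zero at the start.
- bot.read_moment(): the same for the moment, N m.
- bot.read_gripper_width(): opening from 0.0 (shut) to 1.0 (fully open).
- bot.read_finger_force(): force on a finger pad.
Only numpy, scipy, OpenCV 4.12 (cv2) and the standard library are available. Lean on these libraries where they do the work, as an engineer would, in place of code of your own. Each camera call takes 0.05 s, during which the arm holds its last target. There are 200 camera calls.

### The job

Open the taller of the two small wooden cupboards by its push-to-open door, picking nothing up. First push the squat tin that stands before its door sideways along the worktop, upright and without lifting it, until it is wholly to the left or right of that cupboard's front; then press the free (right-hand) side of the door until the catch lets go and draw back so that it springs ajar. Leave the door ajar, the short cupboard shut and the other things where they stand.

Things in the scene. Friction and masses are not known exactly. Their poses are not given: they have to be found in the camera images.
- tall_cupboard: The taller wooden cupboard, fixed, 160 mm high, 220 wide (y), 160 deep (x). Origin: centre of its underside; x points from front to back, y to the left as one faces its door. Carcass front at x = -80 mm, door face at x = -90 mm. Door: no handle, y -95 to +95 mm, z 15 to 145 mm, hinged on its left (y = +95) edge, free on its right.
- tall_cupboard_press (a point): A good place to press on the tall cupboard's door: on its front face, 25 mm in from the free (right) edge and 45 mm below the cupboard's top. It moves with the door.
- tall_cupboard_door (a joint): Angle of the tall cupboard's door, rad: 0 shut, negative pressed in (stop at -0.04, 6 mm at the pressing place), positive open (limit 0.6). Pressed in past about -0.025 (4 mm, 6 to 10 N there) the touch latch lets go; once the finger draws back a spring swings the door out within 1.5 s to about 0.45, its free edge then 80 mm further out. A lighter press leaves it latched.
- squat_tin: Squat food tin, loose, 75 mm across and 58 mm high, about 0.26 kg, standing in front of the tall cupboard's door, in its way. Origin: centre of its underside.
- short_cupboard: The lower wooden cupboard, fixed, 100 mm high, 220 wide (y), 160 deep (x). Origin: centre of its underside; x points from front to back, y to the left as one faces its door. Carcass front at x = -80 mm, door face at x = -90 mm. Door: no handle, y -95 to +95 mm, z 15 to 85 mm, hinged on its left (y = +95) edge, free on its right. A notebook lies on top.
- short_cupboard_door (a joint): Angle of the short cupboard's door, rad: works the same as the other; it is to stay shut (0).
- ramekin: Bystander, loose: dark blue fluted ramekin, 90 mm across and 42 mm high, in front of the short cupboard. Origin: centre of its underside.
- shaker: Bystander, loose: salt shaker, 44 mm across and 90 mm high, between the two cupboards. Origin: centre of its underside.
- mug: Bystander, loose: mug with a handle, 92x127x95 mm, at the far left. Origin: centre of its underside.
- flat_tin: Bystander, loose: flat tin, 86 mm across and 40 mm high, at the left. Origin: centre of its underside.
- spice: Bystander, loose: spice jar, 45 mm across and 106 mm high, at the right. Origin: centre of its underside.
Mind the look-alikes: they are no part of the job. Leave any green look-alike of the squat_tin alone.

How it is judged:
By the outcome, as a careful person would: the job done as asked, in the order asked, and still so for the second after the job is handed in, with the robot touching nothing.
It also fails if it takes over 50 s, if anything falls off the work surface, if the arm or the gripper's body presses on something with over 40 N, if the wrist force passes 120 N, or if a joint passes its speed limit or range.

## Working session

There is one attempt and no reset: what is moved stays moved. The work goes in short steps, each a Python script; the robot and the scene stay as the last script left them, time stands still between calls to the robot, and variables do not carry over. Pictures are saved under pics/ and viewed, at most 10 in all, crops included, and the job is handed in when it is done.

```bash
mkdir -p pics; python3 - <<'E'
from cell import bot
import cv2
for c in("scene","side"):
    im=bot.camera(c); cv2.imwrite(f"pics/{c}0.png",im[:,:,::-1])
    for t in("tall_cupboard","squat_tin","short_cupboard","ramekin","shaker","tall_cupboard_press"):
        print(c,t,[(d["bbox"],round(d["confidence"],2)) for d in bot.search_frame(c,t)][:3])
    k=bot.calibration(c);print(k["mtx"].tolist(),k["extrinsics"].round(4).tolist())
print(bot.read_clock(),bot.read_tool_rot())
E
```

```text
scene tall_cupboard [([335.2, 151.0, 96.2, 105.6], 0.62), ([426.1, 151.7, 16.3, 34.8], 0.41)]
scene squat_tin [([415.2, 225.9, 28.3, 30.7], 0.71), ([349.7, 255.1, 29.7, 37.8], 0.59)]
scene short_cupboard [([215.7, 221.5, 108.8, 101.6], 0.75)]
scene ramekin [([293.8, 299.0, 36.7, 35.8], 0.68)]
scene shaker [([313.6, 219.2, 11.7, 29.8], 0.89), ([214.1, 218.9, 110.4, 103.1], 0.26)]
scene tall_cupboard_press [([380.5, 185.5, 52.3, 65.8], 0.58)]
[[591.0817193995898, 0.0, 326.85031524441735], [0.0, 591.0817193995898, 238.15928682747816], [0.0, 0.0, 1.0]] [[-0.6562, -0.7545, -0.0112, 0.4322], [-0.5135, 0.4574, -0.7261, 0.3782], [0.553, -0.4707, -0.6875, 1.2711], [0.0, 0.0, 0.0, 1.0]]
side tall_cupboard [([350.5, 227.5, 88.3, 87.9], 0.8), ([257.9, 263.3, 22.0, 24.5], 0.54)]
side squat_tin [([309.7, 273.8, 23.6, 30.9], 0.91), ([368.1, 301.8, 30.4, 33.8], 0.85), ([352.9, 261.1, 68.9, 51.1], 0.69)]
side short_cupboard [([254.8, 211.9, 77.9, 62.7], 0.94), ([352.7, 227.5, 86.1, 87.1], 0.73)]
side ramekin [([258.2, 262.3, 27.8, 23.3], 0.67)]
side shaker [([341.2, 236.8, 12.0, 25.6], 0.78)]
side tall_cupboard_press [([350.5, 258.7, 72.1, 55.1], 0.73)]
[[441.1325201519307, 0.0, 326.0018208430044], [0.0, 441.1325201519307, 246.60635884081086], [0.0, 0.0, 1.0]] [[0.4384, -0.8988, 0.0075, -0.2463], [-0.5402, -0.2701, -0.797, 0.4254], [0.7183, 0.3453, -0.6039, 0.9999], [0.0, 0.0, 0.0, 1.0]]
0.7 [ 1.64016656e-05  9.72886220e-01  2.31284249e-01 -1.08225292e-06]
```

View pics/scene0.png

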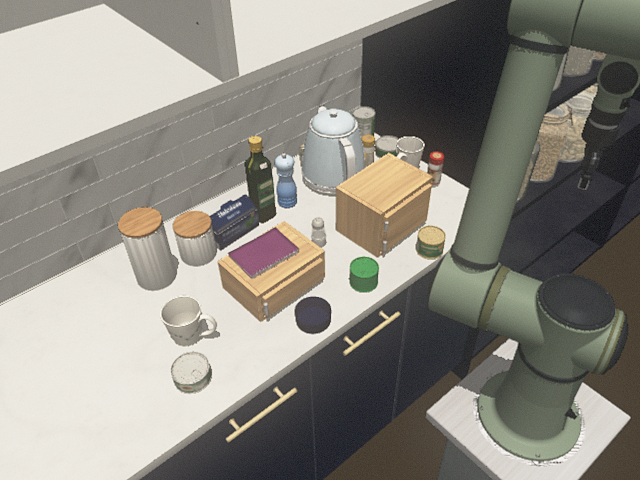

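View pics/side0.png

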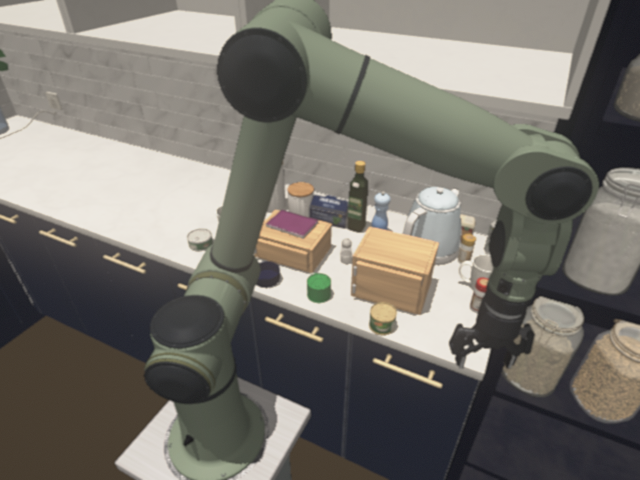

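The squat tin (yellow) is at scene (430,242) and side (383,318). The green look-alike is at scene (364,274). The tall cupboard's front is the right-hand face in the scene view. I'll enlarge both views to find the corners.

```bash
python3 - <<'E'
import cv2,numpy as np
a=cv2.imread("pics/scene0.png")[140:280,320:460];b=cv2.imread("pics/side0.png")[215:355,340:480]
cv2.imwrite("pics/z1.png",np.hstack([cv2.resize(x,(400,400),interpolation=cv2.INTER_CUBIC) for x in(a,b)]))
E
```

```text
(no output)
```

View pics/z1.png

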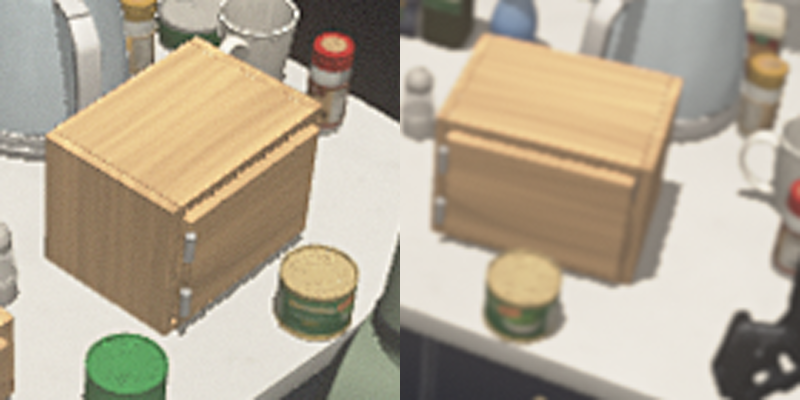

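The zoom shows all four top corners of the cupboard in both views, and the tin's lid. I'll fit the poses from those.

```bash
cat > h.py <<'E'
from cell import bot
import numpy as np
from scipy.optimize import least_squares
def proj(c,P):
    k=bot.calibration(c);E=np.array(k["extrinsics"]);q=(E[:3,:3]@np.atleast_2d(P).T+E[:3,3:]);p=np.array(k["mtx"])@q
    return (p[:2]/p[2]).T
def onplane(c,uv,z):
    k=bot.calibration(c);E=np.array(k["extrinsics"]);R=E[:3,:3];o=-R.T@E[:3,3]
    d=R.T@np.linalg.inv(k["mtx"])@[*uv,1];return o+d*(z-o[2])/d[2]
E
python3 - <<'E'
from h import *
s=140/400
Z={"scene":lambda u,v:(320+u*s,140+v*s),"side":lambda u,v:(340+(u-400)*s,215+v*s)}
L=np.array([[80,110,160],[80,-110,160],[-80,-110,160],[-80,110,160]])/1000 # BL BR FR FL
obs={"scene":[(47,135),(195,40),(322,108),(180,210)],"side":[(487,37),(683,78),(643,170),(438,118)]}
obs={c:np.array([Z[c](*p) for p in v]) for c,v in obs.items()}
def W(p):
    c,q=np.cos(p[2]),np.sin(p[2]);return L@np.array([[c,-q,0],[q,c,0],[0,0,1]]).T+[p[0],p[1],0]
for cs in(["scene"],["side"],["scene","side"]):
    r=least_squares(lambda p:np.concatenate([(proj(c,W(p))-obs[c]).ravel() for c in cs]),[.6,-.3,0]);print(cs,r.x.round(4),abs(r.fun).max())
np.save("cup.npy",r.x)
for c,p in(("scene",(317,271)),("side",(525,276))): 
    print("tin",c,onplane(c,Z[c](*p),.058))
print("green",onplane("scene",(364,267),.058))
for t,p in(("ramekin",(313,308)),):print(t,onplane("scene",p,.042))
print("shaker",onplane("scene",(319,244),0),"spice",onplane("scene",(435,184),0))
E
```

```text
['scene'] [ 0.6351 -0.1927  0.0904] 1.6087442975749866
['side'] [ 0.6341 -0.1926  0.048 ] 2.2449413084127627
['scene', 'side'] [ 0.6347 -0.1925  0.073 ] 3.215206986607541
tin scene [ 0.47851147 -0.21728149  0.058     ]
tin side [ 0.47639048 -0.22054876  0.058     ]
green [0.51158347 0.00089069 0.058     ]
ramekin [0.50478264 0.17778159 0.042     ]
shaker [ 0.69923363 -0.00612284  0.        ] spice [ 0.6633905  -0.45309427  0.        ]
```

```bash
cat >> h.py <<'E'
from scipy.spatial.transform import Rotation as Ro
cx,cy,yw=.6347,-.1925,.073
def loc(x,y,z):
    c,s=np.cos(yw),np.sin(yw);return [cx+c*x-s*y,cy+s*x+c*y,z]
def quat(tilt,yaxis):  # tool z tilted down by tilt from horizontal-forward; yaxis in cupboard frame
    d=np.array([np.cos(tilt),0,-np.sin(tilt)]);y=np.array(yaxis,float)
    R=Ro.from_euler("z",yw)*Ro.from_matrix(np.c_[np.cross(y,d),y,d])
    q=R.as_quat();return np.r_[q[3],q[:3]]
E
python3 - <<'E'
from h import *
print(bot.calibration("wrist")["hand_eye"])
print("edge",onplane("side",(485,372),0),onplane("side",(270,308),0),onplane("scene",(445,262),0))
print(proj("side",loc(-.16,-.172,0)))
for s in(1,-1):
    q=quat(np.pi/2,[s,0,0]);print(s)
    for p in(loc(-.16,.06,.25),loc(-.16,.06,.018),loc(-.16,-.13,.018)):
        j=bot.solve_ik(p,q);print(None if j is None else np.round(j,2))
for t in(30,45,60):
  for s in(1,-1):
    print(t,s,[None if j is None else np.round(j,2) for j in(bot.solve_ik(loc(x,-.07,z),quat(np.radians(t),[0,s,0])) for x,z in((-.085,.115),(-.15,.115),(-.25,.115),(-.25,.2)))])
E
```

```text
[[-8.05841734e-04 -9.51519052e-01 -3.07588759e-01  7.81384005e-02]
 [ 9.99999141e-01 -4.48926437e-04 -1.23112101e-03 -1.10449233e-03]
 [ 1.03335037e-03 -3.07589487e-01  9.51518597e-01 -1.65277438e-01]
 [ 0.00000000e+00  0.00000000e+00  0.00000000e+00  1.00000000e+00]]
edge [ 0.44439402 -0.51503439  0.        ] [0.39490497 0.10493672 0.        ] [ 0.41828007 -0.2159563   0.        ]
[[436.279701   341.81064447]]
1
[-0.45  0.19 -0.26  1.11  0.    1.05]
[-0.45  0.45 -0.58  0.54  0.    1.05]
[-0.73  0.58 -0.32  0.67  0.    0.77]
-1
[-0.45  0.19 -0.26  1.11  0.   -2.09]
[-0.45  0.45 -0.58  0.54  0.   -2.09]
[-0.73  0.58 -0.32  0.67  0.   -2.37]
30 1 [array([-1.  ,  0.46, -1.07, -0.65,  0.86, -0.74]), array([-1.16,  0.41, -1.11, -0.47,  0.96, -0.96]), array([-1.45,  0.37, -1.08,  0.05,  1.05, -1.49]), array([-1.45,  0.14, -0.99,  0.36,  1.05, -1.49])]
30 -1 [array([-1.  ,  0.46, -1.07, -0.65,  0.86,  2.4 ]), array([-1.16,  0.41, -1.11, -0.47,  0.96,  2.19]), array([-1.45,  0.37, -1.08,  0.05,  1.05,  1.66]), array([-1.45,  0.14, -0.99,  0.36,  1.05,  1.66])]
45 1 [array([-0.89,  0.31, -0.88, -0.14,  0.62, -0.79]), array([-1.03,  0.25, -0.96, -0.06,  0.68, -0.95]), array([-1.29,  0.19, -1.01,  0.17,  0.77, -1.29]), array([-1.29,  0.01, -0.9 ,  0.46,  0.77, -1.29])]
45 -1 [array([-0.89,  0.31, -0.88, -0.14,  0.62,  2.35]), array([-1.03,  0.25, -0.96, -0.06,  0.68,  2.19]), array([-1.29,  0.19, -1.01,  0.17,  0.77,  1.85]), array([-1.29,  0.01, -0.9 ,  0.46,  0.77,  1.85])]
60 1 [array([-0.77,  0.3 , -0.67,  0.24,  0.38, -0.77]), array([-0.89,  0.22, -0.77,  0.26,  0.42, -0.89]), array([-1.11,  0.13, -0.88,  0.34,  0.48, -1.13]), array([-1.11, -0.  , -0.75,  0.61,  0.48, -1.13])]
60 -1 [array([-0.77,  0.3 , -0.67,  0.24,  0.38,  2.37]), array([-0.89,  0.22, -0.77,  0.26,  0.42,  2.25]), array([-1.11,  0.13, -0.88,  0.34,  0.48,  2.01]), array([-1.11, -0.  , -0.75,  0.61,  0.48,  2.01])]
```

```bash
python3 - <<'E'
from h import *
import cv2
q=quat(np.pi/2,[1,0,0])
bot.set_gripper(.5)
bot.move_pose(loc(-.16,.065,.25),q)
bot.move_linear(loc(-.16,.065,.018),.15)
f0=bot.read_ft_force()
bot.move_linear(loc(-.16,-.128,.018),.08)
print(bot.read_ft_force()-f0,bot.read_position(),loc(-.16,-.128,.018),bot.read_gripper_width())
bot.move_linear(loc(-.16,-.10,.018),.1)
bot.move_linear(loc(-.16,-.10,.25),.2)
bot.set_gripper(0)
bot.move_pose(loc(-.25,-.07,.2),quat(np.pi/4,[0,-1,0]))
s=[]
for c in("scene","side"):s.append(bot.camera(c)[:,:,::-1])
cv2.imwrite("pics/z2.png",np.hstack([cv2.resize(s[0][120:300,300:480],(400,400)),cv2.resize(s[1][205:385,320:500],(400,400))]))
print(bot.read_clock())
E
```

```text
[0.14337898 1.12477775 0.97159743] [ 0.48445256 -0.33162921  0.0179944 ] [np.float64(0.4844618338936825), np.float64(-0.33182872440746214), 0.018] 0.5015369581131284
10.3083
```

View pics/z2.png

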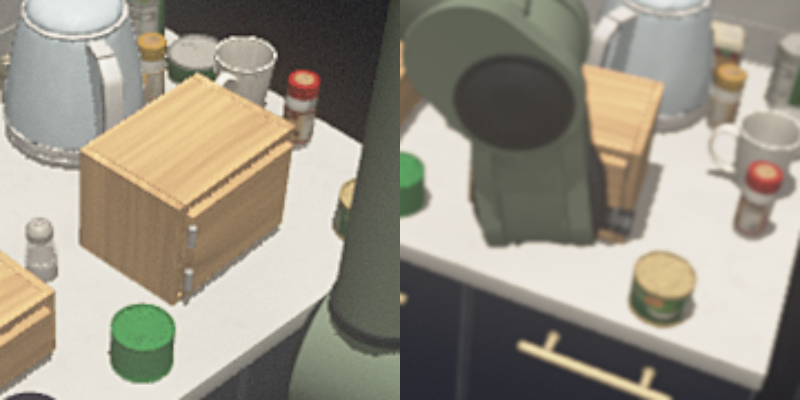

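```bash
python3 - <<'E'
from h import *
import cv2
p=onplane("side",(438.8,327.9),.058);c,s=np.cos(yw),np.sin(yw);d=p[:2]-[cx,cy]
l=np.array([c*d[0]+s*d[1],-s*d[0]+c*d[1]]);print("tin local",l)
assert l[1]<-.155
bot.move_linear(loc(-.2,-.07,.115),.15)
bot.move_linear(loc(-.115,-.07,.115),.1)
f0=bot.read_ft_force()
hit=bot.move_linear(loc(-.074,-.07,.115),.02,until_force=15)
d=bot.read_position()[:2]-np.array([cx,cy])
print(hit,bot.read_ft_force()-f0,"x local",c*d[0]+s*d[1])
bot.move_linear(loc(-.28,-.07,.115),.2)
bot.move_linear(loc(-.28,-.07,.25),.2)
bot.wait(.5)
bot.move_pose([.248,-.491,.3],[0,.97289,.23128,0]); bot.wait(.5)
s=[bot.camera(k)[:,:,::-1] for k in("scene","side")]
cv2.imwrite("pics/z3.png",np.hstack([cv2.resize(s[0][130:330,260:460],(400,400)),cv2.resize(s[1][205:385,320:500],(400,400))]))
print(bot.read_clock())
E
```

```text
tin local [-0.16263637 -0.17006717]
False [-7.06513928 -0.18536208  5.87112078] x local -0.07476754374227011
18.3417
```

View pics/z3.png

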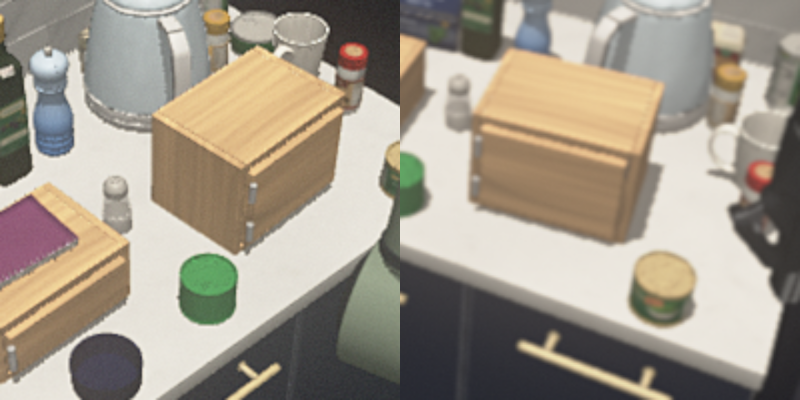

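The tin is clear of the front, at local y = -0.170. The door is still shut because the press only reached about 7 N, so I'll press deeper.

```bash
python3 - <<'E'
from h import *
import cv2
q=quat(np.pi/4,[0,-1,0])
bot.move_pose(loc(-.25,-.07,.2),q)
bot.move_linear(loc(-.2,-.07,.115),.15)
bot.move_linear(loc(-.11,-.07,.115),.1)
f0=bot.read_ft_force()
c,s=np.cos(yw),np.sin(yw)
hit=bot.move_linear(loc(-.055,-.07,.115),.02,until_force=22)
d=bot.read_position()[:2]-np.array([cx,cy])
print(hit,bot.read_ft_force()-f0,"x local",c*d[0]+s*d[1])
bot.move_linear(loc(-.28,-.07,.115),.2)
bot.move_linear(loc(-.28,-.07,.25),.2)
bot.move_pose([.248,-.491,.3],[0,.97289,.23128,0]); bot.wait(1)
s=[bot.camera(k)[:,:,::-1] for k in("scene","side")]
cv2.imwrite("pics/z4.png",np.hstack([cv2.resize(s[0][130:330,260:460],(400,400)),cv2.resize(s[1][205:385,320:500],(400,400))]))
print(bot.read_clock())
E
```

```text
True [-4.45918799 -1.23721701  3.65399019] x local -0.07055665235352171
27.1333
```

View pics/z4.png

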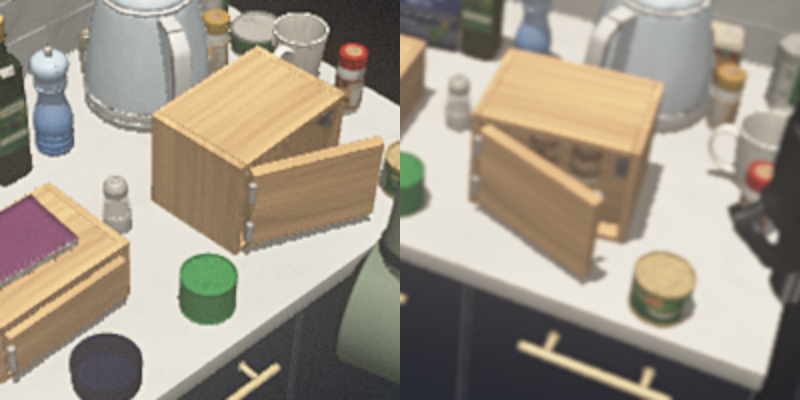

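The door is ajar, with its free edge at side-crop (590,240). The tin stands upright and clear at (663,285), and the other things in these views haven't moved.

```bash
python3 -c "
from cell import bot
print(bot.close_job())"
```

```text
the job is handed in; nothing more can be done
None
```

I pushed the squat tin clear to the right of the tall cupboard and opened its door, which stands ajar; the first press was too light, the second released the catch, and the job was handed in at about 27 s with nothing else seen to have moved.

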